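# Unpack the low CPU cooler from its clamshell case and set it on the motherboard

## Task

Push the padded case's lid up and over past its balance point so that it stays open by itself, and lift out the CPU cooler by its two ends, where the foam has finger pockets. Put it down upright on the black antistatic mat and let go, because on the board the memory and the regulator heat sink leave no room for fingers at its ends; take it again by its two long sides and set it gently on the processor, flat and fully home inside the four corner angles of the bracket. Leave the lid open, let go of the cooler, and leave the other things on the bench where they lie.

Things in the scene. Friction and masses are not known exactly. Their poses are not given: they have to be found in the camera images.
- lid (a joint): angle of the case's lid (rad): 0 shut, grows as it opens, end stop at 2.1. Turns with very little friction, weighs 130 to 250 g, nothing latches it. Balance point near 1.3: short of it the lid falls shut, past it it falls on to the stop and stays. About 1.5 N upwards at the tab starts it.
- case: padded black plastic case, fixed to the bench, 124 (x) by 196 (y) mm, 50 mm high to the rim, 76 mm with the lid shut. Origin: centre of its underside, on the bench; x points from the lid's tab to the hinge (away from the robot), y along the hinge, z up. Two undone latches hang on its front at y = +-68 mm, 6 mm proud.
- nest (a point): centre of the floor of the cooler's nest in the case's foam, 18 mm above the bench, axes as the case's. The nest is 47 (x) by 63 (y) mm; the foam round it is level at 48 mm above the bench. At each y end of the nest is a finger pocket 36 mm wide (x), reaching to 68 mm from the centre, its floor 8 mm above the bench.
- lid_tab (a point): centre of the lid's lift tab, a flat tongue in the middle of the lid's front edge: 16 mm long (outwards from the front wall), 50 mm wide along y, 6 mm thick; with the lid shut its underside is 51 mm above the bench with free space below, down to the bench. Moves with the lid; axes as the case's when shut.
- lid_hinge (a point): point of the lid's hinge line at its middle (the far upper edge of the case, 50 mm above the bench, 62 mm from the case's centre); the line runs along its y. Turns with the lid. The tab's centre is 132 mm from it.
- cooler_mid (a point): centre (half-way up) of the low CPU cooler: a finned aluminium block with a fan sunk in its top, 44 (x) by 60 (y) by 30 (z) mm, 150 to 310 g, rigid. z up. It starts in the case's nest, y along the case's y, its top level with the foam; its two ends face +y and -y, its long sides +x and -x. Symmetrical under a half turn.
- mat: black rubber antistatic mat, fixed, 200 (x) by 140 (y) mm, 2 mm thick. Origin: centre of its underside on the bench, z up. Bare.
- board: small motherboard, 170 by 170 mm, fixed, the bare board's top 8 mm above the bench. Origin: centre of its underside at bench level, z up. Two memory modules stand along x from y = +38 to +55 mm (tops 50 mm above the bench), a regulator heat sink from y = -37 to -56 mm (top 48 mm). Between them, parts within 70 mm of the centre along x are under 16 mm high, but for the bracket (21 mm).
- cpu (a point): centre of the processor's top face, 16 mm above the bench, in the middle of the board, axes as the board's. The cooler stands on it with its y along this y (either way round), its centre then 15 mm above this point. Round it four grey plastic corner angles enclose 47 (x) by 63 (y) mm and stand 5 mm above the processor's face; between them the x sides are open over 45 mm.
- dimm: memory module lying flat, 30 by 133 mm, 5 mm thick. Bystander. Origin: underside centre.
- sodimm: small memory module lying flat, 30 by 68 mm, 5 mm thick. Bystander. Origin: underside centre.
- card: green wireless card lying flat with two black aerials towards its -y, 55 by 110 mm plus 100 mm of aerials. Bystander. Origin: underside centre.
- mouse: black mouse, 112 by 60 mm, 35 mm high. Bystander. Origin: underside centre.
- driver: screwdriver lying along its x, 170 mm long. Bystander. Origin: underside centre.
- dish: steel screw dish, 72 mm across, 22 mm high. Bystander. Origin: underside centre.
- pinsink: square heat sink of aluminium pins, 52 by 52 mm, 40 mm high; not the cooler. Bystander. Origin: underside centre.
Things that resemble listed ones, but are neither listed nor needed, are in the scene too. What is shaped like the case but purple is not meant.

How it is judged:
By the outcome, as a careful person would: the job done as asked, in the order asked, and still so for the second after the job is handed in, with the robot touching nothing.
It also fails if it takes over 66 s, if anything falls off the work surface, if the arm or the gripper's body presses on something with over 40 N, if the wrist force passes 120 N, or if a joint passes its speed limit or range.

## Robot

A 7-joint arm with a two-finger parallel gripper is mounted at the origin on the work surface. World frame = base frame: x ahead of the robot, y to its left, z up, the work surface at z = 0. Lengths are in m, angles in rad, forces in N, time in s.
With the tool pointing down it reaches from about 0.425 to 0.825 m from the base axis. Payload 3.6 kg.
Tool frame: the origin (TCP) lies at the very end of the fingers, on their centre line; the grasp point (between the pads) lies 19 mm behind it; x points along the fingers, y is the direction in which the jaws open and shut, and the axes are right-handed (so a half turn about x gives the same grasp; the last joint's range is limited). The gripper opens to 93 mm and grips with 3 to 60 N. Pads are 15 mm wide; open, the fingers measure 128 mm over their backs; the gripper's body (75 mm by 188 mm) begins 65 mm behind the grasp point.
Start: joints at [1.3, 0.615, -0.013, 1.423, 0.008, 1.103, -0.04], TCP at [0.158, -0.631, 0.219] pointing down, gripper open.
Joint ranges: [-3.12, 3.12], [-0.3, 2.06], [-1.34, 1.32], [0.26, 2.42], [-1.36, 4.5], [0.01, 1.98], [-2.84, 2.84]. Speed limits (rad/s): [2.79, 2.79, 3.14, 3.14, 3.14, 3.14, 3.14].

## Interface

Orientations are given as a unit quaternion [w, x, y, z].
In Python, from station import readout, read_camera, workorder, cut_out gives the robot as it stands.
- The arm moves only by the tool apply_moves, never from a script. Its argument "plan" is a list of rows, each a list of 7 numbers: the shift along the tool's x, y, z in mm, then the turn, a rotation vector about the tool's x, y, z in degrees, then the finger opening in mm, from 0 to 93. A call has exactly 8 rows; each row is the pose to reach, as a shift and turn from the pose commanded when the call began, along the tool's axes at that moment; what a row does not reach only later rows make up. A row lasts 1/10 s, in which the tool goes at most 50 mm and 8.59 degrees, less where a joint would pass 70% of its speed; a pose out of reach is approached as far as the arm can. A call with a gripper value outside its range is refused whole. The fingers move at their own pace and stop on an object; "squeeze" is the grip in N (left out, the last holds). Time passes only in rows, so rows that repeat a pose let the fingers close, or fill a call up. It gives the time, the measured TCP pose, the force and the opening at its end, in the units of the state.
- readout.get_obs(): the state, without advancing time (a new reading comes with each control period).
- read_camera(name): name is "scene" or "top"; returns a dict with "frame" (384x512x3 uint8, blue, green, red), "K" (3x3 intrinsics, pixels), "k1" (the pictures are not rectified: a ray, as slopes to the right and down, at radius r is drawn at 1 + k1 r^2 times it, then the intrinsics apply), "R" (3x3) and "t" (3): a world point X has camera coordinates R X + t. Camera axes: x right, y down, z forward; pixel columns grow to the right and rows downward; lengths in m; the calibration is good to about 2 mm. A picture is of the moment at which its call begins. There is no depth.
- workorder.job_done(): hands the job in, once; it reports no verdict.
Trained networks look in a picture, given as the dict that the camera call returned (one of the last four; its "shot" number tells which), for a name from the list of things; names that differ only in an ending like _2 or _b are one class to them, and where a whole thing is asked for, a point or a joint stands for the part that bears it (a point fixed in the world has none). Each returns a list of dicts, best first, with "confidence" (0 to 1); they miss things now and then, are a little off and sometimes report something else, mostly with a low value. They report only what shows in the picture. A call takes as long as a camera call. They do not tell look-alikes from the thing itself.
- cut_out(label, picture): "region" (384x512 bool, what is visible of it) and "bbox" ([left, top, right, bottom] in pixels, round what is visible of it).
The state is a dict: "time": time; "joint_pos": joint angles; "joint_vel": joint speeds; "joint_torque": joint torques, N m; "eef_pos": TCP position; "orientation": TCP orientation; "force": force on the tool from outside, world axes, zero at the start; "torque": the same for the moment, N m; "finger_gap": opening from 0.0 (shut) to 1.0 (fully open).
Only numpy, scipy, OpenCV 4.12 (cv2) and the standard library are available. Lean on these libraries where they do the work, as an engineer would, in place of code of your own. Each camera call takes 0.05 s, during which the arm holds its last target. There are 200 camera calls.

## Working session

There is one attempt and no reset: what is moved stays moved. The work goes in short steps, Python scripts to look and compute and a tool call to move; the robot and the scene stay as the last step left them, time stands still between calls to the robot, and variables do not carry over. Pictures are saved under pics/ and viewed, about 8 in all and at most 12, crops included, and the job is handed in when it is done.

Besides the shell and the picture viewer there is one more tool, called after "Call:" as name(argument=value, ...) on one line, values as JSON. apply_moves: Moves the arm, as the interface text tells. Its arguments: {"type":"object","properties":{"plan":{"type":"array","items":{"type":"array","items":{"type":"number"}}},"squeeze":{"type":"number"}},"required":["plan"]}

```bash
mkdir -p pics; ls; cat > h.py <<'E'
import numpy as np, cv2
from station import readout, read_camera, workorder, cut_out
from scipy.spatial.transform import Rotation as Ro
def ray(p,u,v):
    K=p["K"];a=np.array([(u-K[0,2])/K[0,0],(v-K[1,2])/K[1,1]]);s=a.copy()
    for _ in range(20): s=a/(1+p["k1"]*(s@s))
    R=np.array(p["R"]);return -R.T@np.array(p["t"]),R.T@np.array([s[0],s[1],1])
def atz(p,u,v,z):
    o,d=ray(p,u,v);return o+d*(z-o[2])/d[2]
def proj(p,X):
    c=np.array(p["R"])@np.array(X)+p["t"];s=c[:2]/c[2];s=s*(1+p["k1"]*(s@s))
    return np.array(p["K"])[:2,:2]@s+np.array(p["K"])[:2,2]
E
python3 - <<'E'
from h import *
print(readout.get_obs())
for n in("top","scene"):
    p=read_camera(n);np.save(n+"0.npy",p,allow_pickle=True)
    print(n,p["K"].tolist(),p["k1"],(-np.array(p["R"]).T@p["t"]).round(3),np.array(p["R"]).round(3).tolist())
    cv2.imwrite(f"pics/{n}0.png",cv2.resize(p["frame"],(800,600),interpolation=cv2.INTER_CUBIC))
    for l in("case","lid","mat","board","pinsink","mouse"):
        for d in cut_out(l,p)[:3]:
            b=d["bbox"];c=((b[0]+b[2])/2,(b[1]+b[3])/2);print(l,round(d["confidence"],2),b,atz(p,*c,0.02).round(3))
E
```

```text
pics
{'time': 0.0, 'joint_pos': array([ 1.29950853,  0.61590874, -0.01262834,  1.42489271,  0.00811705,
        1.10339998, -0.04038811]), 'joint_vel': array([-3.98873112e-05, -1.03675122e-03,  3.47396930e-04, -7.17263184e-04,
       -1.14936390e-03, -1.14584386e-04, -4.36837777e-04]), 'joint_torque': array([ 5.30079196e-04, -4.58925855e+01,  2.09165378e-01, -1.65742850e+01,
       -6.09784434e-02,  2.05266313e-02,  2.24435184e-04]), 'eef_pos': array([ 0.15734578, -0.62985031,  0.21749001]), 'orientation': array([-0.08546756, -0.70168607, -0.08725885,  0.70193863]), 'force': array([-1.08617987,  0.02221227,  0.261458  ]), 'torque': array([ 0.0110668 , -0.02876392, -0.0276595 ]), 'finger_gap': 1.0014932773102325}
top [[398.9641715242536, 0.0, 252.70575561375253], [0.0, 398.9641715242536, 191.0129048553124], [0.0, 0.0, 1.0]] -0.062379946501846285 [ 0.396 -0.01   1.398] [[0.01, -1.0, -0.025], [-0.995, -0.007, -0.103], [0.103, 0.026, -0.994]]
case 0.79 [165.1, 147.7, 224.2, 191.3] [0.613 0.231 0.02 ]
case 0.78 [133.0, 247.4, 198.8, 295.7] [0.258 0.322 0.02 ]
case 0.67 [294.8, 243.5, 353.
[... 773 characters left out ...]
, -0.519], [-0.482, 0.193, -0.855]]
case 0.95 [302.2, 167.5, 380.6, 228.8] [0.604 0.247 0.02 ]
case 0.74 [115.1, 213.0, 135.0, 231.9] [ 0.454 -0.421  0.02 ]
case 0.7 [287.5, 87.5, 354.3, 136.4] [0.256 0.333 0.02 ]
lid 0.87 [306.5, 171.6, 383.5, 225.6] [0.609 0.257 0.02 ]
lid 0.79 [289.2, 88.6, 354.6, 130.2] [0.247 0.341 0.02 ]
lid 0.66 [140.9, 127.7, 207.7, 179.3] [ 0.254 -0.208  0.02 ]
mat 0.95 [227.9, 161.0, 289.0, 226.3] [0.498 0.003 0.02 ]
board 0.58 [175.9, 211.6, 238.9, 271.0] [ 0.602 -0.202  0.02 ]
pinsink 0.67 [222.3, 269.9, 243.2, 297.0] [ 0.755 -0.174  0.02 ]
pinsink 0.31 [177.0, 215.2, 238.5, 274.8] [ 0.614 -0.205  0.02 ]
mouse 0.56 [367.2, 133.7, 399.2, 157.5] [0.464 0.473 0.02 ]
```

View pics/top0.png

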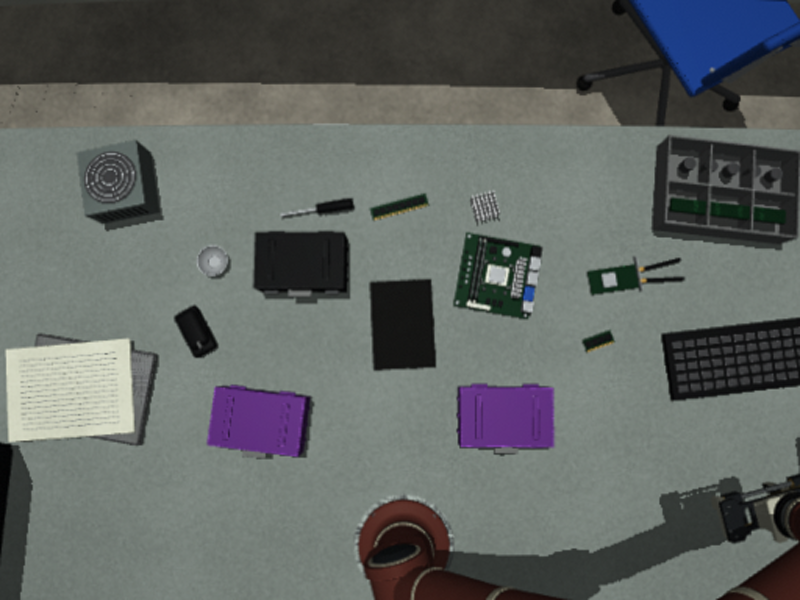

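View pics/scene0.png

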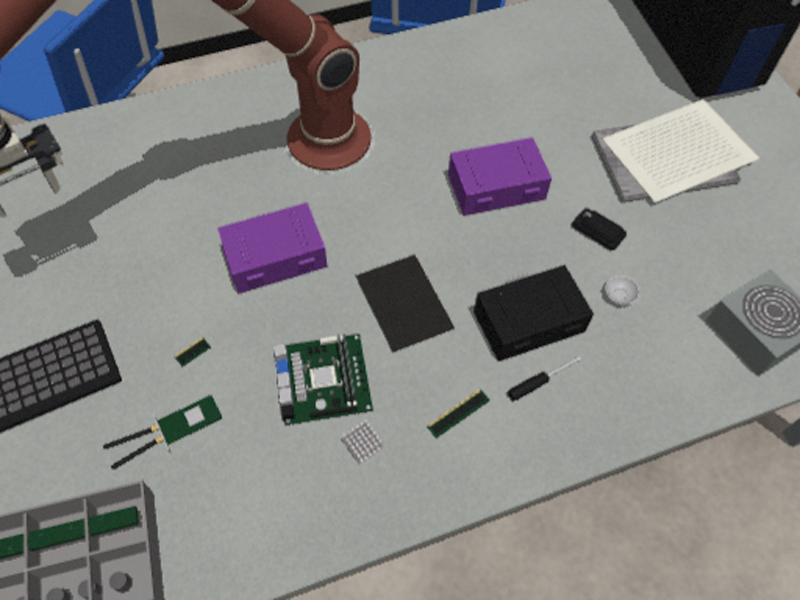

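The one case candidate that fits is the black one at top (302,265) and scene (533,312). The purple ones at top (260,420) and (506,417) are excluded by the brief. I'll fit poses and confirm in one enlarged crop.

```bash
cat >> h.py <<'E'
from scipy.optimize import minimize
def box(x0,x1,y0,y1,z0,z1): return np.array([[a,b,c] for a in(x0,x1) for b in(y0,y1) for c in(z0,z1)])
def place(P,q): c,s=np.cos(q[2]),np.sin(q[2]);return np.c_[q[0]+c*P[:,0]-s*P[:,1],q[1]+s*P[:,0]+c*P[:,1],P[:,2]]
S=8
def sil(p,boxes,q,off,roi):
    m=np.zeros(((roi[3]-roi[1])*S,(roi[2]-roi[0])*S),np.uint8)
    for b in boxes:
        uv=np.array([proj(p,X) for X in place(b,q)])+off
        cv2.fillConvexPoly(m,cv2.convexHull((((uv-roi[:2])+.5)*S).astype(np.int32)),255)
    return cv2.resize(m,None,fx=1/S,fy=1/S,interpolation=cv2.INTER_AREA)/255.
def fit(views,boxes,q0):
    """views: list of (picture, soft/hard mask, roi)"""
    def f(q): return sum(np.abs(sil(p,boxes,q,np.zeros(2),r)-m[r[1]:r[3],r[0]:r[2]]).sum() for p,m,r in views)
    best=minimize(f,q0,method="Nelder-Mead",options=dict(initial_simplex=np.array([q0,q0+[.015,0,0],q0+[0,.015,0],q0+[0,0,.1]]),xatol=1e-4,fatol=.1))
    return best.x,best.fun
def roi(b,k=8): return [max(0,int(b[0])-k),max(0,int(b[1])-k),min(512,int(b[2])+k),min(384,int(b[3])+k)]
E
cat > fitall.py <<'E'
from h import *
P={n:np.load(n+"0.npy",allow_pickle=True).item() for n in("top","scene")}
M={"case":[box(-.062,.062,-.098,.098,0,.076),box(-.078,-.062,-.025,.025,.051,.057)],"mat":[box(-.1,.1,-.07,.07,0,.002)],"board":[box(-.085,.085,-.085,.085,0.005,.008)]}
Q={"case":[.61,.235,0],"mat":[.49,.005,0],"board":[.605,-.2,-.1]}
tiles=[]
for k in M:
    vs=[]
    for n,p in P.items():
        q=read_camera(n);ds=[d for d in cut_out(k,q)]
        if not ds: print("none",k,n);continue
        c=proj(p,[*Q[k][:2],.03]);d=min(ds,key=lambda d:np.hypot((d["bbox"][0]+d["bbox"][2])/2-c[0],(d["bbox"][1]+d["bbox"][3])/2-c[1]))
        vs.append((p,d["region"].astype(float),roi(d["bbox"])))
    for s in [[v] for v in vs]+[vs]:
        r,e=fit(s,M[k],np.array(Q[k]));print(k,len(s),r.round(4),round(e,1))
    for p,m,ro in vs:
        c=[int((ro[0]+ro[2])/2),int((ro[1]+ro[3])/2)];x,y=c[0]-48,c[1]-40
        t=cv2.resize(p["frame"][y:y+80,x:x+96],(384,320),interpolation=cv2.INTER_CUBIC)
        for b in M[k]:
            uv=(np.array([proj(p,X) for X in place(b,r)])-[x,y]+.5)*4
            cv2.polylines(t,[cv2.convexHull(uv.astype(np.int32))],1,(0,255,255),1)
        tiles.append(t)
g=np.vstack([np.hstack(tiles[:2]),np.hstack(tiles[4:6])]) if len(tiles)>=6 else np.hstack(tiles[:2])
cv2.imwrite("pics/crop1.png",cv2.resize(g,None,fx=.93,fy=.93))
E
python3 fitall.py
```

```text
case 1 [0.6143 0.2333 0.0068] 99.3
case 1 [0.6148 0.2345 0.0274] 131.8
case 2 [0.6143 0.2341 0.0122] 230.0
none mat scene
mat 1 [0.4836 0.0108 0.0564] 72.1
mat 1 [0.4836 0.0108 0.0564] 72.1
board 1 [ 0.5947 -0.2035 -0.1797] 110.9
board 1 [ 0.593  -0.2047 -0.1585] 121.9
board 2 [ 0.5931 -0.2042 -0.1699] 243.1
```

View pics/crop1.png

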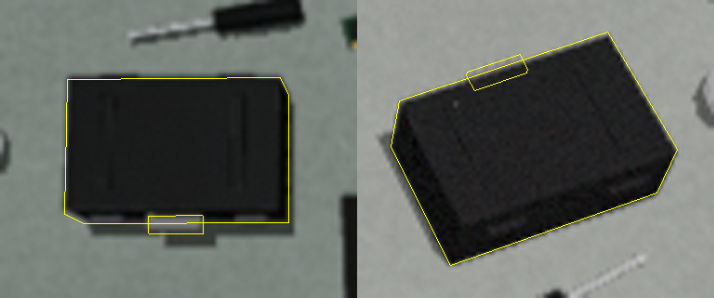

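The crop confirms it: the black case fills its yellow outline in both views (case at (0.614, 0.234), yaw ≈ 0.01), so it is the one meant. Plan for the lid: tool pointing down, pinch the tab by its 50 mm y-edges near the fingertips, and follow the arc past balance.

```bash
cat >> h.py <<'E'
def cur():
    o=readout.get_obs();w,x,y,z=o["orientation"];return np.array(o["eef_pos"]),Ro.from_quat([x,y,z,w]),o
def rows(wps,p=None,R=None):
    """wps: (x,y,z,jaw yaw) world, tool down -> rows from current pose"""
    p0,R0,o=cur(); p0=p0 if p is None else np.array(p); R0=R0 if R is None else R
    print("t",round(o["time"],2),"p",p0.round(4),"jawyaw",round(np.arctan2(*R0.as_matrix()[[1,0],1]),3),"xaxis",R0.as_matrix()[:,0].round(3),"F",np.round(o["force"],1),"gap",round(o["finger_gap"]*93,1))
    for x,y,z,a in wps:
        T=[]
        for b in(a,a+np.pi):
            X=np.array([0,0,-1.]);Y=np.array([np.cos(b),np.sin(b),0]);T.append(R0.inv()*Ro.from_matrix(np.c_[X,Y,np.cross(X,Y)]))
        d=min(T,key=lambda r:r.magnitude());s=R0.inv().apply(np.array([x,y,z])-p0)*1000
        print([round(v,1) for v in s]+[round(v,1) for v in np.degrees(d.as_rotvec())])
E
python3 - <<'E'
from h import *
h=np.pi/2
rows([(.158,-.631,.219,h),(.40,-.45,.22,h),(.54,-.1,.22,h),(.54,.237,.2,h+.012),(.54,.233,.05,h+.012)])
E
```

```text
t 1.3 p [ 0.1576 -0.6306  0.2187] jawyaw -1.326 xaxis [ 0.  0. -1.] F [ 0.  -0.4  0.9] gap 93.2
[np.float64(-0.3), np.float64(0.5), np.float64(-0.3), np.float64(14.0), np.float64(-0.0), np.float64(0.0)]
[np.float64(-1.3), np.float64(-116.4), np.float64(-279.0), np.float64(14.0), np.float64(-0.0), np.float64(0.0)]
[np.float64(-1.3), np.float64(-422.1), np.float64(-499.6), np.float64(14.0), np.float64(-0.0), np.float64(0.0)]
[np.float64(18.7), np.float64(-749.0), np.float64(-581.3), np.float64(13.3), np.float64(-0.0), np.float64(0.0)]
[np.float64(168.7), np.float64(-745.1), np.float64(-580.4), np.float64(13.3), np.float64(-0.0), np.float64(0.0)]
```

Call:
apply_moves(plan=[[0, -15, -37, 2, 0, 0, 93], [0, -32, -77, 5, 0, 0, 93], [0, -50, -119, 8, 0, 0, 93], [0, -66, -159, 10, 0, 0, 93], [0, -83, -199, 12, 0, 0, 93], [0, -100, -239, 14, 0, 0, 93], [0, -116, -279, 14, 0, 0, 93], [0, -150, -306, 14, 0, 0, 93]])

```text
time: 2.1
eef_pos: [0.4213, -0.4103, 0.2185]
orientation: [0.001, 0.708, 0.0, -0.706]
force: [0.7, -0.3, 0.3]
finger_gap: 1.0
```

```bash
python3 - <<'E'
from h import *
h=np.pi/2
rows([(.54,-.1,.22,h),(.54,.237,.2,h+.012),(.54,.233,.05,h+.012)])
E
```

```text
t 2.1 p [ 0.4213 -0.4103  0.2185] jawyaw -1.569 xaxis [ 0.002 -0.001 -1.   ] F [ 0.7 -0.3  0.3] gap 93.0
[np.float64(-1.6), np.float64(-310.1), np.float64(-119.3), np.float64(0.1), np.float64(-0.1), np.float64(-0.1)]
[np.float64(18.0), np.float64(-647.1), np.float64(-119.8), np.float64(-0.6), np.float64(-0.1), np.float64(-0.1)]
[np.float64(168.0), np.float64(-643.3), np.float64(-119.4), np.float64(-0.6), np.float64(-0.1), np.float64(-0.1)]
```

Call:
apply_moves(plan=[[0, -43, -17, 0, 0, 0, 93], [0, -88, -34, 0, 0, 0, 93], [0, -133, -51, 0, 0, 0, 93], [0, -178, -68, 0, 0, 0, 93], [0, -224, -86, 0, 0, 0, 93], [0, -270, -104, 0, 0, 0, 93], [0, -318, -119, 0, 0, 0, 93], [0, -366, -119, 0, 0, 0, 93]])

```text
time: 2.9
eef_pos: [0.5388, -0.0425, 0.2189]
orientation: [0.0, 0.708, 0.0, -0.706]
force: [0.7, -0.3, 0.1]
finger_gap: 0.999
```

Call:
apply_moves(plan=[[0, -45, 0, 0, 0, 0, 93], [0, -92, 0, 0, 0, 0, 93], [5, -140, 0, 0, 0, 0, 93], [10, -188, 0, -0.6, 0, 0, 93], [20, -232, 0, -0.6, 0, 0, 90], [40, -268, 0, -0.6, 0, 0, 85], [60, -278, 0, -0.6, 0, 0, 80], [70, -278, 0, -0.6, 0, 0, 80]])

```text
time: 3.7
eef_pos: [0.5351, 0.2359, 0.147]
orientation: [-0.005, -0.706, -0.006, 0.708]
force: [0.1, 0.6, 0.1]
finger_gap: 0.866
```

```bash
python3 - <<'E'
from h import *
h=np.pi/2
rows([(.54,.233,.046,h+.012)])
for n in("top","scene"):
    p=read_camera(n);np.save(n+"1.npy",p,allow_pickle=True)
    x=cut_out("case",p); 
t=[]
for n in("top","scene"):
    p=np.load(n+"1.npy",allow_pickle=True).item()
    u,v=proj(p,[.56,.233,.08]).astype(int);t.append(cv2.resize(p["frame"][v-45:v+45,u-45:u+45],(400,400),interpolation=cv2.INTER_CUBIC))
cv2.imwrite("pics/c2.png",np.hstack(t))
E
```

```text
t 3.7 p [0.5351 0.2359 0.147 ] jawyaw -1.555 xaxis [-0.003  0.    -1.   ] F [0.1 0.6 0.1] gap 80.5
[np.float64(100.9), np.float64(3.0), np.float64(-5.1), np.float64(0.2), np.float64(0.2), np.float64(0.0)]
```

View pics/c2.png

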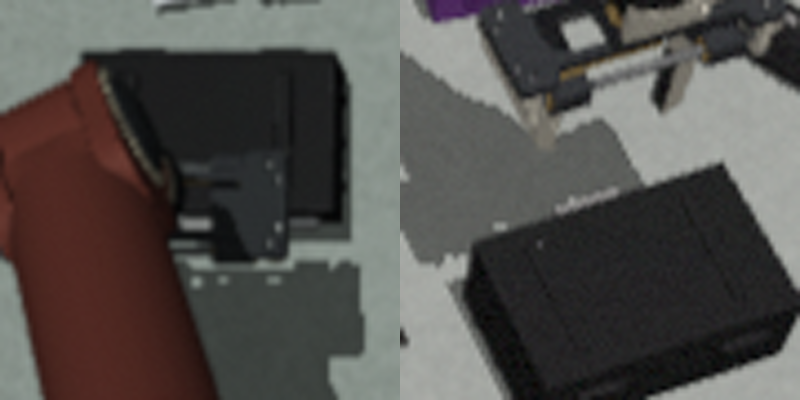

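The fingers straddle the tab in front of the case, with the left crop at (230,230) and the tab hidden below, so I'm descending.

Call:
apply_moves(plan=[[20, 1, -2, 0, 0, 0, 80], [45, 2, -5, 0, 0, 0, 80], [70, 2, -5, 0, 0, 0, 80], [90, 2, -5, 0, 0, 0, 80], [101, 2, -5, 0, 0, 0, 80], [101, 2, -5, 0, 0, 0, 60], [101, 2, -5, 0, 0, 0, 45], [101, 2, -5, 0, 0, 0, 40]], squeeze=15)

```text
time: 4.7
eef_pos: [0.5429, 0.2315, 0.0492]
orientation: [0.003, 0.708, 0.004, -0.706]
force: [0.3, 0.3, -0.0]
finger_gap: 0.646
```

Call:
apply_moves(plan=[[0, 0, 0, 0, 0, 0, 40], [0, 0, 0, 0, 0, 0, 40], [0, 0, 0, 0, 0, 0, 40], [0, 0, 0, 0, 0, 0, 40], [0, 0, 0, 0, 0, 0, 40], [0, 0, 0, 0, 0, 0, 40], [-5, 0, 0, 0, 0, 0, 40], [-10, 0, 0, 0, 0, 0, 40]])

```text
time: 5.5
eef_pos: [0.5429, 0.2318, 0.0579]
orientation: [0.004, 0.708, 0.004, -0.706]
force: [3.4, 1.5, -1.4]
finger_gap: 0.534
```

```bash
python3 - <<'E'
from h import *
rows([])
h=np.array([.676,.05]);p0,_,o=cur()
r=np.array([.540,.054])-h;r0=np.hypot(*r);a0=np.arctan2(r[1],-r[0])
for th in np.arange(.0,1.61,.1):
    q=h+r0*np.array([-np.cos(a0+th),np.sin(a0+th)]);d=(q-np.array([.54,.054]))*1000
    print(round(th,2),"world dx,dz from closed",d.round(1))
E
```

```text
t 5.5 p [0.5429 0.2318 0.0579] jawyaw -1.56 xaxis [ 0.002  0.001 -1.   ] F [ 3.4  1.5 -1.4] gap 49.7
0.0 world dx,dz from closed [0. 0.]
0.1 world dx,dz from closed [ 1.1 13.6]
0.2 world dx,dz from closed [ 3.5 26.9]
0.3 world dx,dz from closed [ 7.3 40. ]
0.4 world dx,dz from closed [12.3 52.6]
0.5 world dx,dz from closed [18.6 64.7]
0.6 world dx,dz from closed [26.  76.1]
0.7 world dx,dz from closed [34.6 86.7]
0.8 world dx,dz from closed [44.1 96.3]
0.9 world dx,dz from closed [ 54.6 105. ]
1.0 world dx,dz from closed [ 65.9 112.6]
1.1 world dx,dz from closed [ 77.9 119. ]
1.2 world dx,dz from closed [ 90.4 124.2]
1.3 world dx,dz from closed [103.5 128.1]
1.4 world dx,dz from closed [116.8 130.7]
1.5 world dx,dz from closed [130.4 131.9]
1.6 world dx,dz from closed [144.  131.8]
```

Gap 49.7 mm matches the 50 mm tab, so the tab is gripped and already lifted about 10 mm. Now the arc.

Call:
apply_moves(plan=[[-10, 0, -1.5, 0, 0, 0, 40], [-21, 0, -4, 0, 0, 0, 40], [-31, 0, -7, 0, 0, 0, 40], [-41, 0, -11, 0, 0, 0, 40], [-51, 0, -16, 0, 0, 0, 40], [-60.5, 0, -21.5, 0, 0, 0, 40], [-69.5, 0, -27.5, 0, 0, 0, 40], [-77, 0, -34, 0, 0, 0, 40]])

```text
time: 6.3
eef_pos: [0.5753, 0.232, 0.1353]
orientation: [-0.004, -0.706, -0.004, 0.708]
force: [1.0, 2.3, -2.7]
finger_gap: 0.535
```

Call:
apply_moves(plan=[[-9.5, 0, -9.5, 0, 0, 0, 40], [-18, 0, -20, 0, 0, 0, 40], [-26, 0, -31, 0, 0, 0, 40], [-32, 0, -43, 0, 0, 0, 40], [-37.5, 0, -56, 0, 0, 0, 40], [-41.5, 0, -69, 0, 0, 0, 40], [-44, 0, -82, 0, 0, 0, 40], [-45, 0, -96, 0, 0, 0, 40]])

```text
time: 7.1
eef_pos: [0.6709, 0.2325, 0.1803]
orientation: [-0.004, -0.706, -0.004, 0.708]
force: [-0.7, 3.0, -0.1]
finger_gap: 0.534
```

```bash
python3 - <<'E'
from h import *
rows([])
p=read_camera("scene");u,v=proj(p,[.64,.233,.1]).astype(int)
cv2.imwrite("pics/c3.png",cv2.resize(p["frame"][v-70:v+60,u-75:u+75],(600,520),interpolation=cv2.INTER_CUBIC))
E
```

```text
t 7.1 p [0.6709 0.2325 0.1803] jawyaw -1.56 xaxis [-0.003 -0.001 -1.   ] F [-0.7  3.  -0.1] gap 49.7
```

View pics/c3.png

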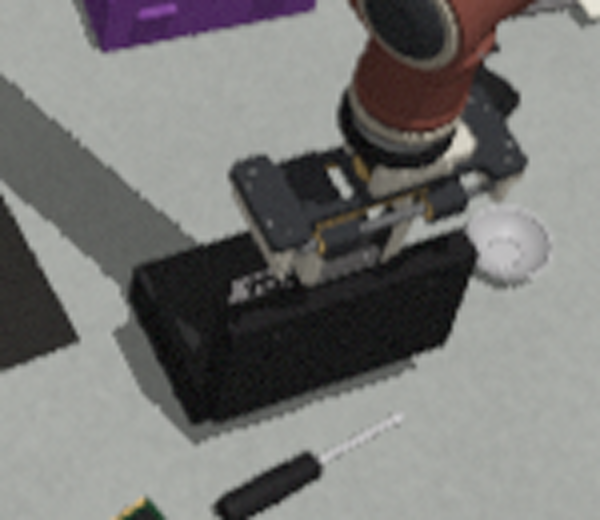

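The lid stands at about 1.5 rad in the fingers, past balance, with the cooler visible in the case at (260,285). I'll go a little further, release, and withdraw upward and back.

Call:
apply_moves(plan=[[0, 0, -13, 0, 0, 0, 40], [1.5, 0, -26, 0, 0, 0, 40], [1.5, 0, -26, 0, 0, 0, 75], [1.5, 0, -26, 0, 0, 0, 80], [1.5, 0, -26, 0, 0, 0, 80], [1.5, 0, -26, 0, 0, 0, 80], [-15, 0, -22, 0, 0, 0, 80], [-40, 0, -10, 0, 0, 0, 80]])

```text
time: 7.95
eef_pos: [0.6808, 0.2319, 0.2189]
orientation: [-0.004, -0.706, -0.003, 0.708]
force: [-0.1, 0.9, -0.7]
finger_gap: 0.858
```

Call:
apply_moves(plan=[[-25, 0, 20, 0, 0, 0, 80], [-50, 10, 55, 0, 0, 0, 80], [-50, 40, 95, 0, 0, 0, 80], [-50, 80, 125, 0, 0, 0, 80], [-50, 125, 145, 0, 0, 0, 80], [-50, 170, 160, 0, 0, 0, 80], [-50, 200, 170, 0, 0, 0, 80], [-50, 200, 170, 0, 0, 0, 80]])

```text
time: 8.75
eef_pos: [0.5126, 0.0247, 0.2717]
orientation: [0.002, 0.708, -0.001, -0.707]
force: [1.2, -0.4, 0.4]
finger_gap: 0.859
```

```bash
python3 - <<'E'
from h import *
rows([])
t=[]
for n in("top","scene"):
    p=read_camera(n);np.save(n+"2.npy",p,allow_pickle=True);u,v=proj(p,[.62,.233,.05]).astype(int)
    print(n,u-50,v-50)
    t.append(cv2.resize(p["frame"][v-50:v+50,u-50:u+50],(400,400),interpolation=cv2.INTER_CUBIC))
    for l in("cooler_mid","lid"):
        for d in cut_out(l,p)[:2]:
            b=d["bbox"];c=((b[0]+b[2])/2,(b[1]+b[3])/2);print(l,round(d["confidence"],2),b,atz(p,*c,0.048).round(4))
cv2.imwrite("pics/c4.png",np.hstack(t))
E
```

```text
t 8.75 p [0.5126 0.0247 0.2717] jawyaw -1.569 xaxis [ 0.002 -0.004 -1.   ] F [ 1.2 -0.4  0.4] gap 79.9
top 142 116
cooler_mid 0.62 [185.8, 162.6, 199.0, 175.8] [0.61   0.2337 0.048 ]
lid 0.84 [157.6, 117.8, 223.2, 150.4] [0.7335 0.2441 0.048 ]
lid 0.8 [293.4, 250.5, 356.3, 293.2] [ 0.2668 -0.2179  0.048 ]
scene 291 148
cooler_mid 0.48 [329.8, 188.7, 351.2, 206.7] [0.6145 0.2337 0.048 ]
lid 0.8 [325.4, 202.4, 398.5, 235.4] [0.705  0.2629 0.048 ]
lid 0.75 [141.4, 129.3, 203.6, 179.2] [ 0.2753 -0.2163  0.048 ]
```

View pics/c4.png

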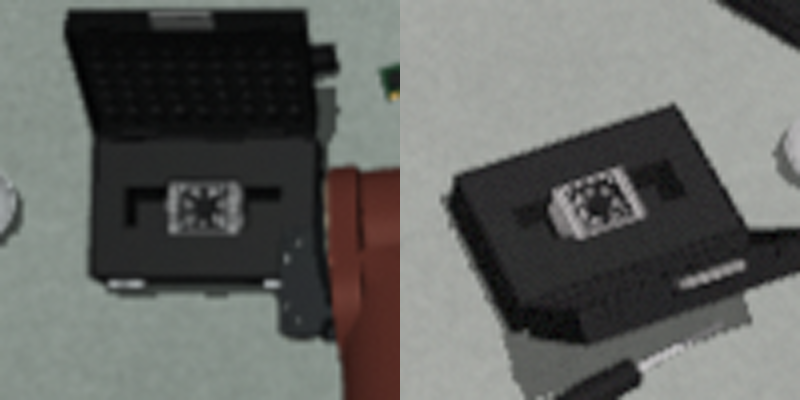

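The lid rests open on its stop (left crop, y 10–140). The cooler is in the nest at crop (205,207), which gives about (0.612, 0.234), consistent with the case centre. Finger pockets at both y ends are visible. Going in.

```bash
python3 - <<'E'
from h import *
h=np.pi/2
P={n:np.load(n+"2.npy",allow_pickle=True).item() for n in("top","scene")}
print(atz(P["top"],192.7,167.2,.048).round(4),atz(P["scene"],341.2,198.7,.048).round(4))
rows([(.613,.234,.15,h+.012),(.613,.234,.022,h+.012)])
E
```

```text
[0.617  0.2329 0.048 ] [0.6185 0.2341 0.048 ]
t 9.05 p [0.5143 0.0328 0.2699] jawyaw -1.557 xaxis [ 0.     0.001 -1.   ] F [0.9 0.6 0.1] gap 80.5
[np.float64(120.1), np.float64(-199.6), np.float64(-101.5), np.float64(0.1), np.float64(-0.0), np.float64(0.1)]
[np.float64(248.1), np.float64(-199.5), np.float64(-101.5), np.float64(0.1), np.float64(-0.0), np.float64(0.1)]
```

Call:
apply_moves(plan=[[0, -45, -20, 0, 0, 0, 80], [15, -90, -40, 0, 0, 0, 80], [40, -130, -60, 0, 0, 0, 80], [65, -165, -80, 0, 0, 0, 80], [90, -190, -98, 0, 0, 0, 80], [120, -199.5, -103, 0, 0, 0, 80], [145, -199.5, -103, 0, 0, 0, 80], [160, -199.5, -103, 0, 0, 0, 80]])

```text
time: 9.85
eef_pos: [0.613, 0.2335, 0.1063]
orientation: [-0.005, -0.705, -0.005, 0.709]
force: [0.6, -0.2, 0.2]
finger_gap: 0.858
```

```bash
python3 - <<'E'
from h import *
h=np.pi/2
p=read_camera("scene");u,v=proj(p,[.62,.233,.08]).astype(int)
cv2.imwrite("pics/c5.png",cv2.resize(p["frame"][v-40:v+40,u-50:u+50],(800,640),interpolation=cv2.INTER_CUBIC)[20:620])
rows([(.615,.234,.022,h+.012)])
E
```

```text
t 9.9 p [0.6118 0.2326 0.1044] jawyaw -1.557 xaxis [-0.008 -0.002 -1.   ] F [-1.6  0.2 -0.8] gap 79.8
[np.float64(82.4), np.float64(-1.5), np.float64(-3.8), np.float64(0.1), np.float64(0.5), np.float64(-0.1)]
```

View pics/c5.png

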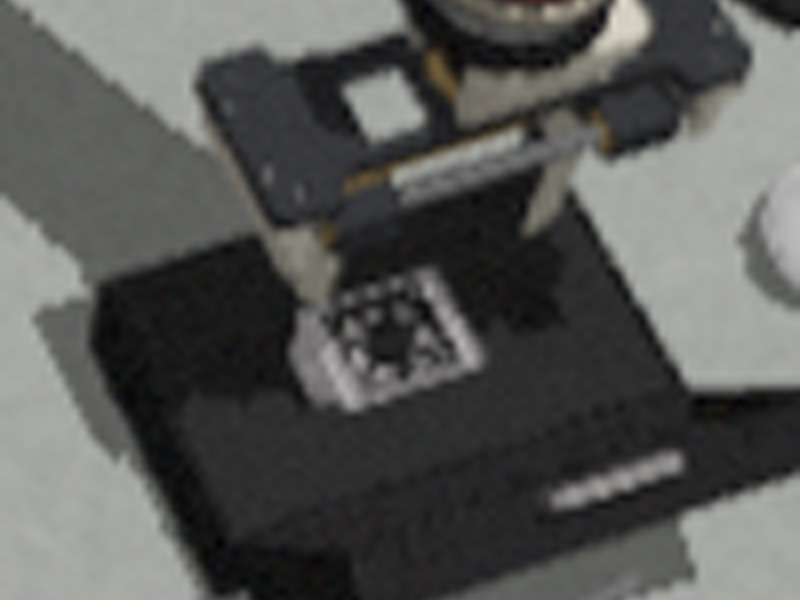

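Fingers straddle the cooler's ends in line with the pockets (tips at (318,300) and (530,235)). Descending with a check.

Call:
apply_moves(plan=[[20, 0, -1, 0, 0, 0, 80], [40, 0, -1, 0, 0, 0, 80], [55, 0, -1, 0, 0, 0, 80], [68, 0, -1, 0, 0, 0, 80], [76, 0, -1, 0, 0, 0, 80], [80, 0, -1, 0, 0, 0, 80], [80, 0, -1, 0, 0, 0, 80], [80, 0, -1, 0, 0, 0, 80]])

```text
time: 10.7
eef_pos: [0.6163, 0.2318, 0.0304]
orientation: [0.004, 0.708, 0.004, -0.707]
force: [0.1, 0.2, 0.8]
finger_gap: 0.864
```

```bash
python3 - <<'E'
from h import *
for _ in range(3): rows([]);read_camera("top")
E
```

```text
t 10.7 p [0.6163 0.2318 0.0304] jawyaw -1.56 xaxis [ 0.001  0.001 -1.   ] F [0.1 0.2 0.8] gap 80.3
t 10.75 p [0.6164 0.2317 0.0305] jawyaw -1.56 xaxis [ 0.002  0.001 -1.   ] F [-0.6  0.2 -0.4] gap 79.9
t 10.8 p [0.6163 0.2317 0.0305] jawyaw -1.56 xaxis [ 0.001  0.001 -1.   ] F [1.1 0.2 0.4] gap 79.9
```

Call:
apply_moves(plan=[[4, -1, 0, 0, 0, 0, 80], [8, -1.5, 0, 0, 0, 0, 80], [8, -1.5, 0, 0, 0, 0, 65], [8, -1.5, 0, 0, 0, 0, 55], [8, -1.5, 0, 0, 0, 0, 50], [8, -1.5, 0, 0, 0, 0, 50], [8, -1.5, 0, 0, 0, 0, 50], [8, -1.5, 0, 0, 0, 0, 50]], squeeze=25)

```text
time: 11.65
eef_pos: [0.6158, 0.2328, 0.0217]
orientation: [0.004, 0.707, 0.004, -0.707]
force: [0.8, -1.0, -1.0]
finger_gap: 0.645
```

Call:
apply_moves(plan=[[0, 0, 0, 0, 0, 0, 50], [0, 0, 0, 0, 0, 0, 50], [0, 0, 0, 0, 0, 0, 50], [-3, 0, 0, 0, 0, 0, 50], [-8, 0, 0, 0, 0, 0, 50], [-14, 0, 0, 0, 0, 0, 50], [-20, 0, 0, 0, 0, 0, 50], [-20, 0, 0, 0, 0, 0, 50]])

```text
time: 12.45
eef_pos: [0.6167, 0.2335, 0.0431]
orientation: [0.003, 0.708, 0.004, -0.706]
force: [-1.1, 0.3, -2.9]
finger_gap: 0.641
```

```bash
python3 - <<'E'
from h import *
h=np.pi/2
read_camera("top");read_camera("top");rows([(.6163,.234,.15,h+.012),(.484,.011,.15,h+.012),(.484,.011,.006,h+.012)])
E
```

```text
t 12.55 p [0.6158 0.2331 0.0421] jawyaw -1.56 xaxis [ 0.  0. -1.] F [ 0.1  0.7 -2.3] gap 59.8
[np.float64(-107.9), np.float64(-0.9), np.float64(-0.5), np.float64(-0.1), np.float64(-0.0), np.float64(0.0)]
[np.float64(-108.1), np.float64(220.6), np.float64(134.2), np.float64(-0.1), np.float64(-0.0), np.float64(0.0)]
[np.float64(35.9), np.float64(220.7), np.float64(134.3), np.float64(-0.1), np.float64(-0.0), np.float64(0.0)]
```

Gap 59.8 mm and a weight of about 2.5 N, so the cooler is held. Carrying it to the mat.

Call:
apply_moves(plan=[[-25, 0, 0, 0, 0, 0, 50], [-50, 0, 0, 0, 0, 0, 50], [-75, 10, 5, 0, 0, 0, 50], [-85, 40, 22, 0, 0, 0, 50], [-85, 75, 44, 0, 0, 0, 50], [-85, 112, 66, 0, 0, 0, 50], [-85, 148, 88, 0, 0, 0, 50], [-80, 182, 108, 0, 0, 0, 50]])

```text
time: 13.35
eef_pos: [0.5089, 0.0482, 0.1222]
orientation: [0.004, 0.708, 0.004, -0.707]
force: [0.1, 0.3, -2.9]
finger_gap: 0.645
```

Call:
apply_moves(plan=[[10, 22, 13, 0, 0, 0, 50], [30, 36, 20, 0, 0, 0, 50], [55, 39, 20, 0, 0, 0, 50], [75, 39, 20, 0, 0, 0, 50], [90, 39, 20, 0, 0, 0, 50], [100, 39, 20, 0, 0, 0, 50], [104, 39, 20, 0, 0, 0, 50], [104, 39, 20, 0, 0, 0, 50]])

```text
time: 14.15
eef_pos: [0.4902, 0.0107, 0.0175]
orientation: [-0.004, -0.707, -0.004, 0.707]
force: [0.0, 0.1, -2.8]
finger_gap: 0.646
```

```bash
python3 - <<'E'
from h import *
h=np.pi/2
read_camera("top");read_camera("top");rows([(.49,.011,.006,h+.012)])
E
```

```text
t 14.25 p [0.4908 0.0107 0.0182] jawyaw -1.56 xaxis [ 0.001  0.    -1.   ] F [ 0.3 -0.1 -3.2] gap 60.2
[np.float64(12.2), np.float64(-0.3), np.float64(0.8), np.float64(-0.1), np.float64(-0.1), np.float64(0.0)]
```

Call:
apply_moves(plan=[[3, 0, 0, 0, 0, 0, 50], [6, 0, 0, 0, 0, 0, 50], [8, 0, 0, 0, 0, 0, 50], [9.5, 0, 0, 0, 0, 0, 50], [10.5, 0, 0, 0, 0, 0, 50], [11.5, 0, 0, 0, 0, 0, 50], [12, 0, 0, 0, 0, 0, 50], [12, 0, 0, 0, 0, 0, 50]])

```text
time: 15.05
eef_pos: [0.4902, 0.0107, 0.0058]
orientation: [0.004, 0.707, 0.004, -0.707]
force: [-0.5, 0.1, -2.3]
finger_gap: 0.644
```

Call:
apply_moves(plan=[[0.3, 0, 0, 0, 0, 0, 50], [0.6, 0, 0, 0, 0, 0, 50], [0.8, 0, 0, 0, 0, 0, 50], [1, 0, 0, 0, 0, 0, 50], [1.2, 0, 0, 0, 0, 0, 50], [1.2, 0, 0, 0, 0, 0, 50], [1.2, 0, 0, 0, 0, 0, 50], [1.2, 0, 0, 0, 0, 0, 50]])

```text
time: 15.85
eef_pos: [0.4903, 0.0107, 0.0057]
orientation: [0.004, 0.707, 0.004, -0.707]
force: [-1.5, -0.1, 9.2]
finger_gap: 0.642
```

Contact at z = 5.7 mm with 9 N: the cooler stands on the mat. Release, rise, turn 90°.

Call:
apply_moves(plan=[[0, 0, 0, 0, 0, 0, 75], [0, 0, 0, 0, 0, 0, 85], [0, 0, 0, 0, 0, 0, 88], [0, 0, 0, 0, 0, 0, 88], [-10, 0, 0, 0, 0, 0, 88], [-30, 0, 0, 0, 0, 0, 88], [-60, 0, 0, -6, 0, 0, 88], [-75, 0, 0, -14, 0, 0, 88]])

```text
time: 16.65
eef_pos: [0.4913, 0.0107, 0.0819]
orientation: [0.092, 0.702, 0.092, -0.7]
force: [-0.1, 0.1, -0.0]
finger_gap: 0.946
```

Call:
apply_moves(plan=[[0, 0, 0, -8, 0, 0, 88], [0, 0, 0, -16, 0, 0, 88], [0, 0, 0, -24, 0, 0, 88], [0, 0, 0, -32, 0, 0, 88], [0, 0, 0, -40, 0, 0, 88], [0, 0, 0, -48, 0, 0, 88], [0, 0, 0, -56, 0, 0, 88], [0, 0, 0, -64, 0, 0, 88]])

```text
time: 17.45
eef_pos: [0.4903, 0.0103, 0.0801]
orientation: [0.45, 0.546, 0.449, -0.546]
force: [0.3, 0.6, -0.3]
finger_gap: 0.946
```

```bash
python3 - <<'E'
from h import *
h=np.pi/2
P={}
for n in("top","scene"):
    p=read_camera(n);np.save(n+"3.npy",p,allow_pickle=True)
    for d in cut_out("cooler_mid",p)[:1]:
        b=d["bbox"];print(n,d["confidence"],b,"expect",proj(p,[.4903,.0107,.017]).round(1))
rows([(.4903,.0107,.05,.011),(.4903,.0107,.007,.011)])
# board crops x6
t=[]
for n in("top","scene"):
    p=np.load(n+"3.npy",allow_pickle=True).item()
    u,v=proj(p,[.595,-.204,.01]).astype(int);x,y=u-33,v-40;print(n,x,y)
    t.append(cv2.resize(p["frame"][y:y+80,x:x+66],(396,480),interpolation=cv2.INTER_CUBIC))
cv2.imwrite("pics/b1.png",np.hstack(t))
E
```

```text
scene 0.74 [248.6, 187.7, 272.3, 198.8] expect [259.8 191.6]
t 17.65 p [0.4902 0.0104 0.0798] jawyaw -0.202 xaxis [ 0. -0. -1.] F [0.3 0.2 0.3] gap 88.5
[np.float64(29.8), np.float64(-0.0), np.float64(-0.3), np.float64(-12.2), np.float64(0.0), np.float64(-0.0)]
[np.float64(72.8), np.float64(-0.0), np.float64(-0.3), np.float64(-12.2), np.float64(0.0), np.float64(-0.0)]
top 285 135
scene 173 201
```

View pics/b1.png

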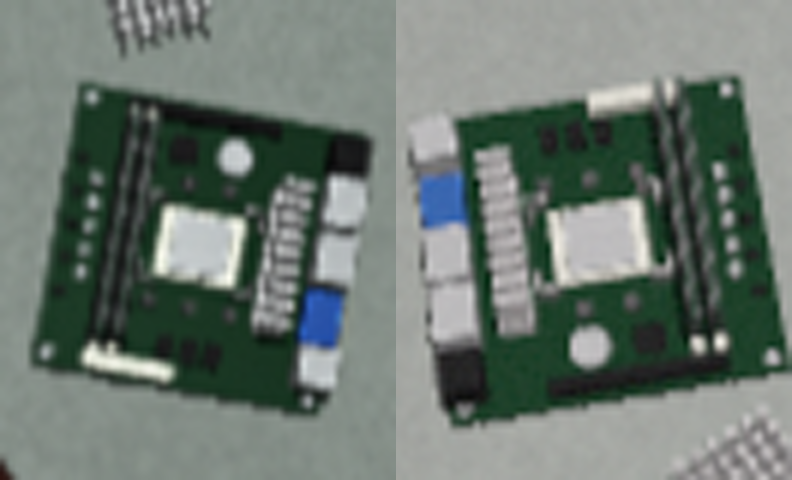

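Board crop: processor at top crop (200,247) and scene crop (600,240). Memory is on the +y side and the mounting holes sit at three corners, so yaw is about −0.17. I'll measure it sub-pixel while continuing the regrasp.

Call:
apply_moves(plan=[[5, 0, 0, -6, 0, 0, 88], [15, 0, 0, -12.2, 0, 0, 88], [30, 0, 0, -12.2, 0, 0, 88], [45, 0, 0, -12.2, 0, 0, 88], [58, 0, 0, -12.2, 0, 0, 88], [68, 0, 0, -12.2, 0, 0, 88], [72.5, 0, 0, -12.2, 0, 0, 88], [72.5, 0, 0, -12.2, 0, 0, 88]])

```text
time: 18.45
eef_pos: [0.49, 0.0107, 0.0067]
orientation: [0.503, 0.496, 0.504, -0.497]
force: [-0.5, 0.2, -0.1]
finger_gap: 0.945
```

```bash
cat > cpu.py <<'E'
from h import *
f=lambda x0,y0,cx,cy:(x0+(cx+.5)/6-.5,y0+(cy+.5)/6-.5)
for n,x0,y0,hs,c in(("top",285,135,[(91,97),(307,402),(44,351)],(200,247)),("scene",173,201,[(331,90),(67,410),(376,356)],(202,240))):
    p=np.load(n+"3.npy",allow_pickle=True).item()
    H=[]
    for q in hs:
        u,v=f(x0,y0,*q);w=p["frame"].min(2).astype(float);a,b=int(round(u)),int(round(v))
        g=w[b-3:b+4,a-3:a+4];g=np.clip(g-g.mean()-10,0,None);yy,xx=np.mgrid[b-3:b+4,a-3:a+4]
        H.append(atz(p,(g*xx).sum()/g.sum(),(g*yy).sum()/g.sum(),.008)[:2])
    H=np.array(H);e=H[0]-H[2];print(n,"holes",H.round(4).tolist(),"mid",((H[0]+H[1])/2).round(4),"len",np.linalg.norm(e).round(4),np.linalg.norm(H[2]-H[1]).round(4),"yaw",np.arctan2(e[1],e[0]).round(4),np.arctan2(*(H[2]-H[1])[::-1])-np.pi/2)
    u,v=f(x0,y0,*c);a,b=int(round(u)),int(round(v))
    g=p["frame"][b-11:b+12,a-11:a+12].min(2)
    m=(g>125).astype(np.uint8);k,l,s,ce=cv2.connectedComponentsWithStats(m);i=l[11,11]
    print("area",s[i],"cpu",atz(p,a-11+ce[i][0],b-11+ce[i][1],.015).round(4))
    pts=np.array([atz(p,a-11+x,b-11+y,.015)[:2] for y,x in zip(*np.where(l==i))],np.float32);(cx,cy),sz,an=cv2.minAreaRect(pts*1000);print("rect",cx,cy,sz,an)
E
python3 cpu.py; python3 -c "
from h import *
rows([(.4903,.0105,.007,.011)])"
```

```text
top holes [[0.6897, -0.1375], [0.5007, -0.2676], [0.5337, -0.1046]] mid [ 0.5952 -0.2026] len 0.1594 0.1664 yaw -0.2077 -0.19995244018617986
area [  4   4  15  14 166] cpu [ 0.5955 -0.2007  0.015 ]
rect 595.3515625 -200.4904327392578 (48.116756439208984, 42.385459899902344) 80.10753631591797
scene holes [[0.5326, -0.1088], [0.6642, -0.2963], [0.6853, -0.1389]] mid [ 0.5984 -0.2025] len 0.1556 0.1588 yaw 2.9472 -0.13319556970304203
area [  3   4  20  15 209] cpu [ 0.5975 -0.2038  0.015 ]
rect 598.1920776367188 -201.60968017578125 (53.51966094970703, 43.611610412597656) 80.20755004882812
t 18.45 p [0.49   0.0107 0.0067] jawyaw 0.014 xaxis [-0.001 -0.    -1.   ] F [-0.5  0.2 -0.1] gap 87.9
[np.float64(-0.3), np.float64(0.3), np.float64(0.2), np.float64(0.2), np.float64(0.0), np.float64(0.0)]
```

Call:
apply_moves(plan=[[0, 0, 0, 0, 0, 0, 65], [0, 0, 0, 0, 0, 0, 50], [0, 0, 0, 0, 0, 0, 38], [0, 0, 0, 0, 0, 0, 35], [0, 0, 0, 0, 0, 0, 35], [0, 0, 0, 0, 0, 0, 35], [0, 0, 0, 0, 0, 0, 35], [0, 0, 0, 0, 0, 0, 35]], squeeze=25)

```text
time: 19.25
eef_pos: [0.4907, 0.0107, 0.0071]
orientation: [0.504, 0.497, 0.503, -0.496]
force: [0.8, -0.7, 0.8]
finger_gap: 0.469
```

Call:
apply_moves(plan=[[0, 0, 0, 0, 0, 0, 35], [0, 0, 0, 0, 0, 0, 35], [-5, 0, 0, 0, 0, 0, 35], [-15, 0, 0, 0, 0, 0, 35], [-30, 0, 0, 0, 0, 0, 35], [-50, 0, 0, 0, 0, 0, 35], [-70, 0, 0, 0, 0, 0, 35], [-90, 0, 0, 0, 0, 0, 35]])

```text
time: 20.05
eef_pos: [0.4891, 0.0104, 0.098]
orientation: [0.503, 0.496, 0.504, -0.497]
force: [0.7, 0.1, -2.8]
finger_gap: 0.473
```

```bash
python3 - <<'E'
from h import *
read_camera("top")
rows([(.5965,-.2025,.1,-.172),(.5965,-.2025,.035,-.172)])
E
```

```text
t 20.1 p [0.4912 0.0109 0.1007] jawyaw 0.015 xaxis [ 0.004 -0.    -1.   ] F [ 0.2  0.3 -1.2] gap 43.8
[np.float64(1.2), np.float64(102.2), np.float64(214.9), np.float64(10.7), np.float64(-0.0), np.float64(-0.2)]
[np.float64(66.2), np.float64(101.9), np.float64(214.9), np.float64(10.7), np.float64(-0.0), np.float64(-0.2)]
```

Call:
apply_moves(plan=[[0, 13, 27, 1.5, 0, 0, 35], [0, 28, 59, 3, 0, 0, 35], [0, 44, 92, 4.5, 0, 0, 35], [0, 60, 126, 6, 0, 0, 35], [0, 75, 158, 7.5, 0, 0, 35], [0, 89, 187, 9, 0, 0, 35], [5, 98, 206, 10.7, 0, 0, 35], [15, 102, 215, 10.7, 0, 0, 35]])

```text
time: 20.9
eef_pos: [0.5954, -0.206, 0.0815]
orientation: [-0.455, -0.542, -0.454, 0.542]
force: [-0.1, 0.1, -2.4]
finger_gap: 0.476
```

Call:
apply_moves(plan=[[10, 0, 0, 0, 0, 0, 35], [18, 0, 0, 0, 0, 0, 35], [24, 0, 0, 0, 0, 0, 35], [28, 0, 0, 0, 0, 0, 35], [28, 0, 0, 0, 0, 0, 35], [28, 0, 0, 0, 0, 0, 35], [28, 0, 0, 0, 0, 0, 35], [28, 0, 0, 0, 0, 0, 35]])

```text
time: 21.7
eef_pos: [0.5956, -0.2029, 0.0544]
orientation: [0.455, 0.541, 0.455, -0.541]
force: [0.5, 0.1, -3.4]
finger_gap: 0.471
```

```bash
python3 - <<'E'
from h import *
read_camera("top");rows([(.5965,-.2025,.035,-.172)])
p0,R0,o=cur();jy=np.arctan2(*R0.as_matrix()[[1,0],1])
p=read_camera("scene");np.save("scene4.npy",p,allow_pickle=True)
q=read_camera("top");np.save("top4.npy",q,allow_pickle=True)
u,v=proj(p,[.5965,-.2025,.03]).astype(int);x,y=u-38,v-38;k=8
t=cv2.resize(p["frame"][y:y+75,x:x+100],(800,600),interpolation=cv2.INTER_CUBIC)
zb=p0[2]-.0048
for Q,c in((place(np.array([[a,b,z] for z in(zb,zb+.03) for a,b in((-.022,-.03),(-.022,.03),(.022,.03),(.022,-.03))]),[p0[0],p0[1],jy]),(0,255,255)),
           (place(np.array([[a,b,.021] for a,b in((-.0235,-.0315),(-.0235,.0315),(.0235,.0315),(.0235,-.0315))]),[.5965,-.2025,-.172]),(255,0,255))):
    uv=((np.array([proj(p,X) for X in Q])-[x,y]+.5)*k).astype(np.int32)
    for i in range(0,len(uv),4): cv2.polylines(t,[uv[i:i+4]],1,c,1)
cv2.imwrite("pics/b2.png",t)
E
```

```text
t 21.75 p [ 0.5955 -0.2029  0.0544] jawyaw -0.172 xaxis [ 0.001 -0.    -1.   ] F [ 0.8 -0.6 -3.3] gap 43.7
[np.float64(19.4), np.float64(0.9), np.float64(-0.6), np.float64(-0.0), np.float64(0.0), np.float64(-0.0)]
```

View pics/b2.png

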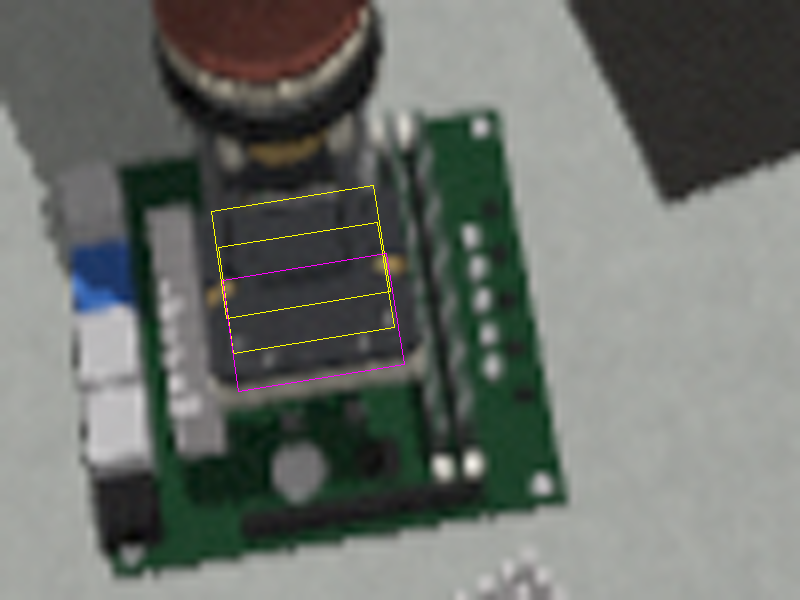

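The gripper hides the bracket from both cameras, so the fit has to come from the measured centre plus touch. First a quick check of the scene camera's bias against the cooler's known place on the mat.

```bash
python3 - <<'E'
from h import *
p=np.load("scene3.npy",allow_pickle=True).item()
q=[.4903,.0107,.011]
uv=np.array([proj(p,X) for X in place(box(-.022,.022,-.03,.03,.002,.032),q)])
print("pred bbox",uv.min(0).round(1),uv.max(0).round(1),"net [248.6 187.7 272.3 198.8]")
u,v=proj(p,[.49,.01,.017]).astype(int);x,y=u-20,v-18
g=p["frame"][y:y+36,x:x+40];t=cv2.resize(g,(800,720),interpolation=cv2.INTER_CUBIC)
pv=((uv-[x,y]+.5)*20).astype(np.int32);cv2.polylines(t,[cv2.convexHull(pv)],1,(0,255,255),1)
cv2.imwrite("pics/m1.png",cv2.resize(t,(640,576)))
E
```

```text
pred bbox [248.7 181. ] [271.2 202.3] net [248.6 187.7 272.3 198.8]
```

View pics/m1.png

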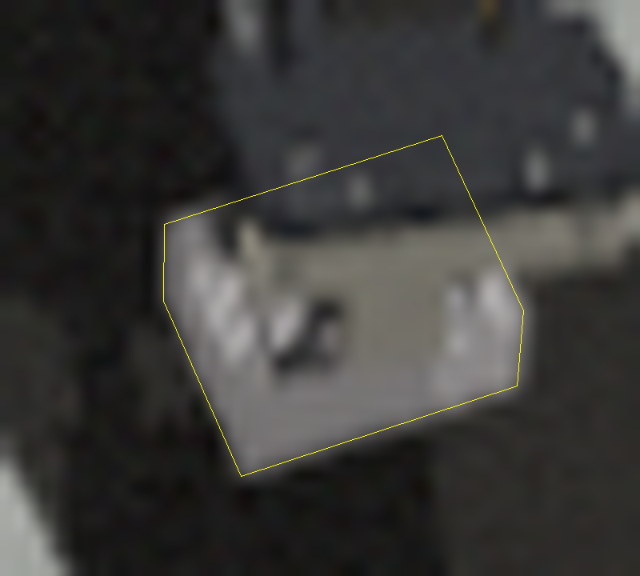

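The prediction matches the picture within about 0.3 px, so the scene camera is unbiased there and I'll weight it. Refining the processor centre with tighter thresholds.

```bash
python3 - <<'E'
from h import *
for n,a,b in(("top",318,176),("scene",206,241)):
  for fr in("0","3"):
    p=np.load(n+fr+".npy",allow_pickle=True).item()
    g=cv2.resize(p["frame"][b-14:b+15,a-14:a+15].min(2),None,fx=8,fy=8,interpolation=cv2.INTER_CUBIC)
    for T in(120,140,155):
        m=cv2.morphologyEx((g>T).astype(np.uint8),cv2.MORPH_OPEN,np.ones((41,41),np.uint8))
        k,l,s,ce=cv2.connectedComponentsWithStats(m)
        if k<2: print(n,fr,T,"none",g.max());continue
        i=1+np.argmin(np.hypot(*(ce[1:]-116).T))
        pts=np.array([atz(p,a-14+(x+.5)/8-.5,b-14+(y+.5)/8-.5,.015)[:2] for y,x in np.argwhere(l==i)[::3]],np.float32)
        (cx,cy),sz,an=cv2.minAreaRect(pts*1000);print(n,fr,T,"centroid",(pts.mean(0)*1000).round(1),"rect",round(cx,1),round(cy,1),np.round(sz,1),round(an,1))
E
```

```text
top 0 120 centroid [ 595.7 -200.6] rect 595.8 -200.5 [48.9 39.8] 82.0
top 0 140 centroid [ 596.6 -200.4] rect 597.0 -200.6 [47.6 35.7] 89.4
top 0 155 centroid [ 596.9 -200.6] rect 597.2 -200.8 [46.3 33.5] 89.4
top 3 120 centroid [ 595.4 -200.5] rect 595.5 -200.4 [49.5 41.6] 81.3
top 3 140 centroid [ 596.  -200.6] rect 596.3 -200.6 [48.5 38.4] 83.3
top 3 155 centroid [ 596.8 -200.4] rect 597.2 -200.8 [47.1 35.2] 89.4
scene 0 120 centroid [ 597.2 -203.5] rect 596.7 -203.4 [49.  43.5] 77.8
scene 0 140 centroid [ 597.4 -203.6] rect 596.9 -203.7 [48.  41.7] 78.6
scene 0 155 centroid [ 597.5 -203.7] rect 597.3 -203.5 [47.1 40.5] 72.8
scene 3 120 centroid [ 597.3 -203.5] rect 596.7 -203.4 [49.4 43.7] 78.9
scene 3 140 centroid [ 597.4 -203.5] rect 596.8 -203.5 [48.4 42.2] 78.9
scene 3 155 centroid [ 597.4 -203.9] rect 597.1 -203.7 [47.  41.2] 75.0
```

Call:
apply_moves(plan=[[5, 1, -0.5, 0, 0, 0, 35], [12, 1.2, -0.6, 0, 0, 0, 35], [18, 1.2, -0.6, 0, 0, 0, 35], [23, 1.2, -0.6, 0, 0, 0, 35], [26, 1.2, -0.6, 0, 0, 0, 35], [27, 1.2, -0.6, 0, 0, 0, 35], [27, 1.2, -0.6, 0, 0, 0, 35], [27, 1.2, -0.6, 0, 0, 0, 35]])

```text
time: 22.65
eef_pos: [0.5968, -0.2025, 0.0272]
orientation: [0.455, 0.541, 0.455, -0.541]
force: [0.2, -0.6, -2.5]
finger_gap: 0.474
```

Call:
apply_moves(plan=[[0.5, 0, 0, 0, 0, 0, 35], [1, 0, 0, 0, 0, 0, 35], [1.5, 0, 0, 0, 0, 0, 35], [2, 0, 0, 0, 0, 0, 35], [2.4, 0, 0, 0, 0, 0, 35], [2.7, 0, 0, 0, 0, 0, 35], [3, 0, 0, 0, 0, 0, 35], [3, 0, 0, 0, 0, 0, 35]])

```text
time: 23.45
eef_pos: [0.5965, -0.2026, 0.0239]
orientation: [-0.455, -0.541, -0.455, 0.541]
force: [-0.4, -1.3, -3.0]
finger_gap: 0.471
```

At 23.9 mm with no contact force the cooler's base is already below the tops of the corner angles, so it is entering cleanly. Continuing gently.

Call:
apply_moves(plan=[[0.4, 0, 0, 0, 0, 0, 35], [0.8, 0, 0, 0, 0, 0, 35], [1.2, 0, 0, 0, 0, 0, 35], [1.6, 0, 0, 0, 0, 0, 35], [2, 0, 0, 0, 0, 0, 35], [2.3, 0, 0, 0, 0, 0, 35], [2.5, 0, 0, 0, 0, 0, 35], [2.5, 0, 0, 0, 0, 0, 35]])

```text
time: 24.25
eef_pos: [0.5966, -0.2025, 0.0214]
orientation: [-0.455, -0.541, -0.455, 0.541]
force: [-0.2, -0.3, -2.4]
finger_gap: 0.474
```

Call:
apply_moves(plan=[[0.2, 0, 0, 0, 0, 0, 35], [0.4, 0, 0, 0, 0, 0, 35], [0.6, 0, 0, 0, 0, 0, 35], [0.8, 0, 0, 0, 0, 0, 35], [0.8, 0, 0, 0, 0, 0, 35], [0.8, 0, 0, 0, 0, 0, 35], [0.8, 0, 0, 0, 0, 0, 35], [0.8, 0, 0, 0, 0, 0, 35]])

```text
time: 25.05
eef_pos: [0.5965, -0.2026, 0.0212]
orientation: [-0.455, -0.541, -0.455, 0.541]
force: [-2.7, -1.1, 5.1]
finger_gap: 0.475
```

Contact at 21.2 mm with 5 N up, against an expected home height of about 21 mm: seated. Release and withdraw straight up, then away to look.

Call:
apply_moves(plan=[[0, 0, 0, 0, 0, 0, 50], [0, 0, 0, 0, 0, 0, 60], [0, 0, 0, 0, 0, 0, 66], [0, 0, 0, 0, 0, 0, 66], [0, 0, 0, 0, 0, 0, 66], [-10, 0, 0, 0, 0, 0, 66], [-30, 0, 0, 0, 0, 0, 66], [-60, 0, 0, 0, 0, 0, 66]])

```text
time: 25.85
eef_pos: [0.5954, -0.2023, 0.0804]
orientation: [-0.454, -0.541, -0.456, 0.542]
force: [0.9, 0.6, 0.1]
finger_gap: 0.708
```

Call:
apply_moves(plan=[[-40, 0, 0, 0, 0, 0, 66], [-80, -10, -10, 0, 0, 0, 66], [-100, -30, -45, 0, 0, 0, 66], [-100, -50, -85, 0, 0, 0, 66], [-100, -70, -125, 0, 0, 0, 66], [-100, -85, -165, 0, 0, 0, 66], [-100, -95, -205, 0, 0, 0, 66], [-100, -95, -240, 0, 0, 0, 66]])

```text
time: 26.65
eef_pos: [0.5429, 0.0529, 0.182]
orientation: [0.456, 0.541, 0.456, -0.54]
force: [1.2, -0.6, 0.4]
finger_gap: 0.712
```

```bash
python3 - <<'E'
from h import *
rows([])
t=[]
for n in("top","scene"):
    p=read_camera(n)
    q=[.5967,-.2026,-.172]
    u,v=proj(p,[.597,-.2025,.03]).astype(int);x,y=u-25,v-30
    im=cv2.resize(p["frame"][y:y+60,x:x+50],(400,480),interpolation=cv2.INTER_CUBIC)
    uv=((np.array([proj(p,X) for X in place(box(-.022,.022,-.03,.03,.016,.046),q)])-[x,y]+.5)*8).astype(np.int32)
    cv2.polylines(im,[cv2.convexHull(uv)],1,(0,255,255),1);t.append(im)
    for d in cut_out("cooler_mid",p)[:1]+cut_out("lid",p)[:1]: print(n,round(d["confidence"],2),d["bbox"])
    if n=="scene":
        w=p["frame"][110:320,110:410];w=cv2.resize(w,None,fx=1.3,fy=1.3)
cv2.imwrite("pics/f.png",np.hstack(t))
cv2.imwrite("pics/fs.png",cv2.resize(p["frame"],(800,600)))
E
```

```text
t 26.65 p [0.5429 0.0529 0.182 ] jawyaw -0.17 xaxis [ 0.001  0.    -1.   ] F [ 1.2 -0.6  0.4] gap 66.2
top 0.72 [371.2, 213.6, 393.2, 224.6]
top 0.93 [301.3, 249.2, 354.8, 286.1]
scene 0.71 [198.4, 227.1, 217.9, 249.1]
scene 0.94 [323.8, 205.6, 398.7, 232.9]
```

View pics/f.png

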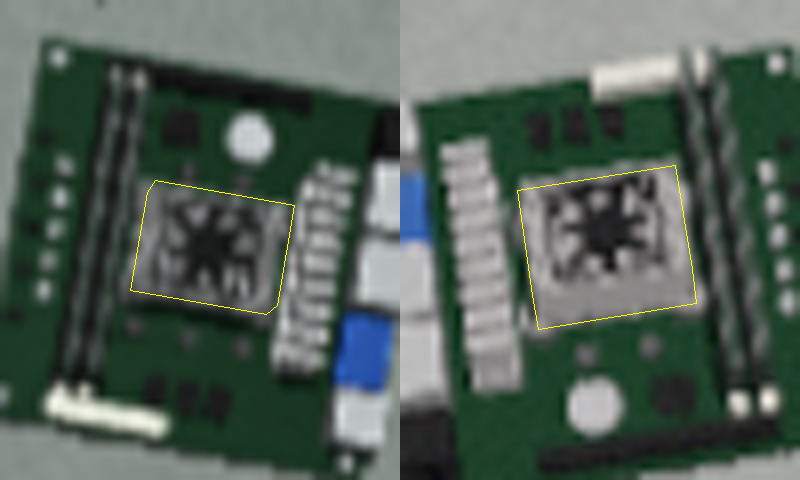

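View pics/fs.png

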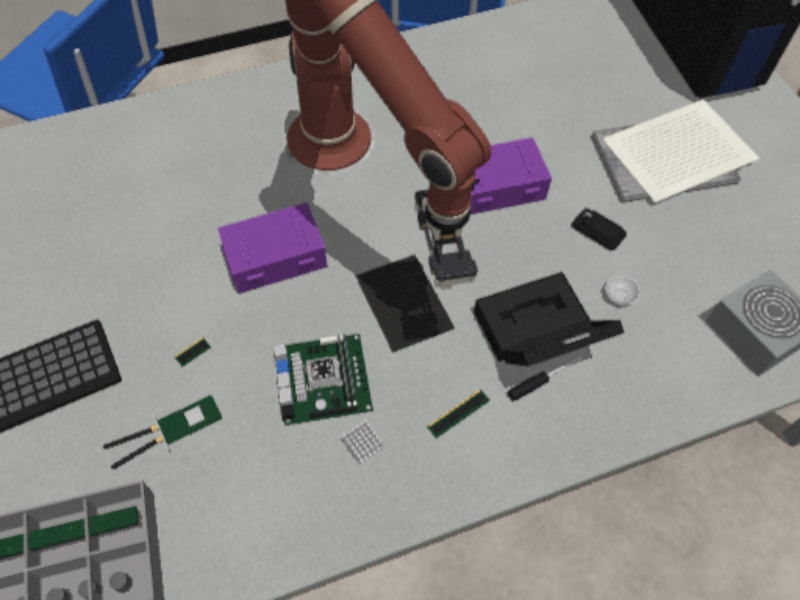

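The cooler matches the seated-height outline in both views (top crop (210,248), scene crop (607,247)). The lid is open at scene (560,335), and the bystanders are where they were. I'll let the arm settle, then hand in.

Call:
apply_moves(plan=[[0, 0, 0, 0, 0, 0, 66], [0, 0, 0, 0, 0, 0, 66], [0, 0, 0, 0, 0, 0, 66], [0, 0, 0, 0, 0, 0, 66], [0, 0, 0, 0, 0, 0, 66], [0, 0, 0, 0, 0, 0, 66], [0, 0, 0, 0, 0, 0, 66], [0, 0, 0, 0, 0, 0, 66]])

```text
time: 27.75
eef_pos: [0.5441, 0.0503, 0.1807]
orientation: [0.455, 0.541, 0.455, -0.541]
force: [0.2, 0.8, 0.0]
finger_gap: 0.712
```

```bash
python3 -c "
from h import *
rows([]);print(workorder.job_done())"
```

```text
t 27.75 p [0.5441 0.0503 0.1807] jawyaw -0.172 xaxis [ 0.  0. -1.] F [0.2 0.8 0. ] gap 66.2
the job is handed in; nothing more can be done
None
```

The cooler is seated on the processor, the lid is open, and the job was handed in at 27.75 s of the 66 s allowed. The hand-in gave no verdict.

- **Lid:** I gripped the tab by its two edges, carried it past the balance point and let go. It fell onto its stop.
- **Mat:** I lifted the cooler out by its ends, set it upright on the mat and released it.
- **Board:** I took it again by its long sides and lowered it between the corner angles without touching them. It met the processor at a tool height of 21.2 mm (about 21 mm expected), with about 5 N upwards, and I let go.

**Last checks:** in both cameras the cooler lines up with the seated outline. The lid is open, the other things look unmoved, and the robot is clear with near-zero force.

**Disagreements:**
- The two cameras put the processor about 2–3 mm apart. I weighted the scene camera, which had matched the cooler's known place on the mat.
- The gripper hid the bracket during the lowering, so that step relied on height and force alone.
- The network's top "cooler" hit in the last top picture was elsewhere, near (382,219), and its top "lid" hit there was the right-hand purple case. I ignored both.

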